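Ease the serving slab out over the counter's edge and lay it on the trivet

TASK

The dark stone serving slab lies sunk in its wooden caddy with nothing to get hold of. Rest on it lightly from above and slide it, level, out past the counter's edge until enough sticks out to pinch it by its two long sides, then lift it out and lay it flat, lengthwise and centred on the iron trivet and let go. The stone is brittle, so never bear down hard on it, and leave the other things where they stand.

Things in the scene. Friction and masses are not known exactly. Their poses are not given: they have to be found in the camera images.
- slab_center (a point): Flat dark-grey stone slab, 60 (x) x 156 (y) x 7 mm (z), 0.12 to 0.25 kg; the point is its centre, half-way up. Its y axis runs lengthwise, towards the caddy's open end. At the start it lies flat on the caddy's floor with 1 to 10 mm of play along y and 2 to 4 mm at each side: no room for fingers beside or behind it. Its top is then 4 mm below the rails' tops.
- slab_outer (a point): Middle of the slab's outer end face (the end at the caddy's open side), 78 mm from the slab's centre along its y axis, half-way up. The slab slides on the caddy's cork floor with friction of about 0.5, less than finger tips have on it, so a tip that bears on it with some 5 to 12 N carries it along. No catch holds it.
- caddy: Fixed shallow wooden caddy on four short levelling feet that hold it 1 to 10 mm above the counter. 82 (x) x 176 (y) x 15 mm (z): floor 4 mm thick with its cork lining, two rails along y, 8 mm wide and 15 mm high, a wall of the same height and thickness across the inner (-y) end, open at the outer (+y) end. Channel 66 mm wide, 168 mm long. Origin: centre of its underside, without the feet.
- caddy_mouth (a point): Middle of the caddy floor's top at its open end, 4 mm above its underside, 3 to 12 mm short of the counter's left-hand (+y) edge. The slab slides out along this point's +y axis. Beyond the counter's edge there is nothing down to the kitchen floor. The slab tips out once about half its length is over the counter's edge.
- trivet_top (a point): Loose black iron trivet, a low grid on four feet, 51 (x) x 85 (y) x 20 mm (z), 0.25 kg, standing on the counter; the point is the middle of its top, 20 mm above the counter. Its y axis is its long direction.
- tin: Bystander, loose: round food tin, 75 mm across, 58 mm high, between the caddy and the near edge of the counter; origin at the centre of its underside.
- candle: Bystander, loose: small round candle in a metal cup, 38 mm across, 15 mm high, by the inner (-y) end of the caddy; origin at the centre of its underside.
- soap: Bystander, loose: oval soap dish with a bar of soap, 88 (x) x 123 (y) x 34 mm, at the near edge of the counter; origin at the centre of its underside.
- bed (a joint): How far the cork lining of the caddy's floor is pressed in, in m, about 0.1 mm per 12 N of load; the reading is too coarse to steer by. The lining fills the channel and gives sluggishly.

How it is judged:
By the outcome, as a careful person would: the job done as asked, in the order asked, and still so for the second after the job is handed in, with the robot touching nothing.
It also fails if it takes over 72 s, if anything falls off the work surface, if the arm or the gripper's body presses on something with over 40 N, if the wrist force passes 120 N, or if a joint passes its speed limit or range.

ROBOT

A 6-joint arm with a two-finger parallel gripper is mounted at the origin on a cart in front of the work surface, level with it; the furniture and walls round the work are solid. World frame = base frame: x ahead of the robot, y to its left, z up, the work surface at z = 0. Lengths are in m, angles in degrees, forces in N, time in s.
With the tool pointing down it reaches from about 0.3 to 0.75 m from the base axis. Payload 8.5 kg.
Tool frame: the origin (TCP) lies on the centre line of the jaws, within the pads' length; the fingertips stand 11 mm ahead of it and the grasp point (between the pads) lies 8 mm behind it; x points along the fingers, y is the direction in which the jaws open and shut, and the axes are right-handed (so a half turn about x gives the same grasp; the last joint's range is limited). The gripper opens to 85 mm and grips with 20 to 120 N. Pads are 22 mm wide; open, the fingers measure 114 mm over their backs; the gripper's body (76 mm by 85 mm) begins 54 mm behind the grasp point. The pads swing forward as they close: fully open they stand 13 mm farther back than shut.
Start: joints at [58.94, 21.807, 74.336, -0, 83.858, -12.336], TCP at [0.177, 0.521, 0.242] pointing down, gripper open.
Joint ranges: [-178.18, 178.18], [-50.72, 133.34], [12.68, 142.11], [-81.47, 261.47], [9.98, 163.14], [-165.26, 165.26]. Speed limits (degrees/s): [136.94, 136.94, 180, 180, 180, 180].

INTERFACE

Orientations are given as a 3x3 rotation matrix whose columns are the frame's x, y, z axes.
In Python, from rig import env gives the robot as it stands.
- The arm moves only by the tool carry_out, never from a script. Its argument "motion" is a list that holds one entry, the list of rows, each a list of 7 numbers: the shift along the tool's x, y, z in cm, then the turn, a rotation vector about the tool's x, y, z in rad, then the finger opening in cm, from 0 to 8.54. A call has 1 to 5 rows; each row is the pose to reach, as a shift and turn from the pose commanded when the call began, along the tool's axes at that moment; what a row does not reach only later rows make up. A row lasts 1/12 s, in which the tool goes at most 41.7 mm and 7.16 degrees, less where a joint would pass 70% of its speed; a pose out of reach is approached as far as the arm can. A call with a gripper value outside its range is refused whole. The fingers move at their own pace and stop on an object; "grip_force" is the grip in N (left out, the last holds). Time passes only in rows, so rows that repeat a pose let the fingers close. It gives the time, the measured TCP pose, the force and the opening at its end, in the units of the state.
- env.observe(): the state, without advancing time (a new reading comes with each control period).
- env.get_image(name): name is "scene" or "top"; returns a dict with "image" (420x560x3 uint8, red, green, blue), "fov_y" (degrees; the focal length in pixels is half the picture's height over the tangent of half this angle, whatever the lens; pixels are square), "cx", "cy" (the principal point, pixels), "R" (3x3) and "t" (3): a world point X has camera coordinates R X + t. Camera axes: x right, y down, z forward; pixel columns grow to the right and rows downward; lengths in m; the calibration is good to about 2 mm. A picture is of the moment at which its call begins. There is no depth.
- env.close_job(): hands the job in, once; it reports no verdict.
The state is a dict: "time_s": time; "q": joint angles; "qvel": joint speeds; "joint_efforts": joint torques, N m; "position": TCP position; "tool_rot": TCP orientation; "ft_force": force on the tool from outside, world axes, zero at the start; "wrist_torque": the same for the moment, N m; "grip_width": finger opening in m.
Only numpy, scipy, OpenCV 4.12 (cv2) and the standard library are available. Lean on these libraries where they do the work, as an engineer would, in place of code of your own. Each camera call takes 0.05 s, during which the arm holds its last target. There are 200 camera calls.

## Working session

There is one attempt and no reset: what is moved stays moved. The work goes in short steps, Python scripts to look and compute and a tool call to move; the robot and the scene stay as the last step left them, time stands still between calls to the robot, and variables do not carry over. Pictures are saved under pics/ and viewed, on a budget of 10 in all, crops included, one or two more only if the job needs it, and the job is handed in when it is done.

Besides the shell and the picture viewer there is one more tool, called as name([rows], argument=value, ...), one row to a line, values as JSON. carry_out: Moves the arm, as the interface text tells. Its arguments: {"type":"object","properties":{"motion":{"type":"array","items":{"type":"array","items":{"type":"array","items":{"type":"number"}}}},"grip_force":{"type":"number"}},"required":["motion"]}

```bash
mkdir -p pics; ls; python3 - <<'E'
from rig import env
import cv2,numpy as np
for n in("scene","top"):
    g=env.get_image(n); np.savez(f"{n}0.npz",**g); cv2.imwrite(f"pics/{n}0.png",cv2.cvtColor(g["image"],cv2.COLOR_RGB2BGR))
    print(n,g["fov_y"],g["cx"],g["cy"],np.round(-g["R"].T@g["t"],3),np.round(g["R"],3).tolist())
s=env.observe();print(s)
E
```

```text
pics
scene 56.0404797272562 274.9495416151019 205.4463316943204 [ 0.082 -0.344  0.672] [[0.711, -0.704, 0.016], [-0.508, -0.529, -0.68], [0.487, 0.475, -0.733]]
top 45.686832728311785 284.5988269702958 212.25138189776862 [0.429 0.031 0.983] [[0.005, -1.0, -0.023], [-0.997, -0.003, -0.075], [0.075, 0.024, -0.997]]
{'time_s': 0.1, 'q': array([ 5.89409909e+01,  2.18386796e+01,  7.43786515e+01,  5.98850310e-04,
        8.38590372e+01, -1.23368312e+01]), 'qvel': array([ 6.22776264e-05, -6.62651778e-02, -1.91787468e-01, -1.21825076e-03,
       -3.93032869e-02, -1.31136484e-01]), 'joint_efforts': array([ 4.02330523e-03, -4.49217939e+01, -2.31658888e+01, -1.94737067e-04,
        3.61941624e-03, -6.61461755e-06]), 'position': array([0.17641896, 0.52067986, 0.24176935]), 'tool_rot': array([[-6.96562258e-04,  3.20980223e-01,  9.47085641e-01],
       [-1.13643195e-03,  9.47085005e-01, -3.20980843e-01],
       [-9.99999112e-01, -1.29988153e-03, -2.94931489e-04]]), 'ft_force': array([ 1.16121234, -0.81885229,  0.37342873]), 'wrist_torque': array([0.03070834, 0.04576047, 0.03495048]), 'grip_width': 0.08555320250458719}
```

View pics/top0.png

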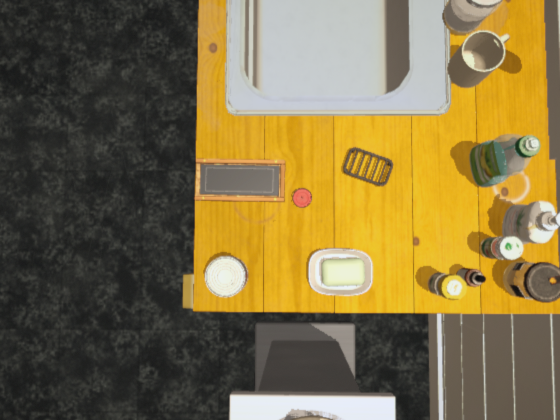

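View pics/scene0.png

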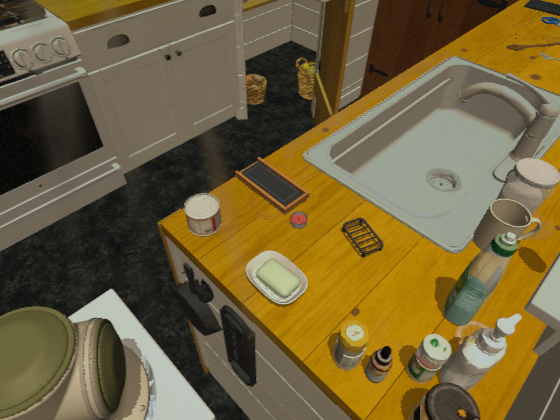

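Top view: the caddy spans about cols 196–285, rows 159–201, with its mouth to the left. The slab is inside it, the trivet sits near (368,166) and is rotated, and the candle is at (302,198). I'll zoom in and fit next.

```bash
cat > h.py <<'E'
import numpy as np,cv2
def load(n): return dict(np.load(n+".npz"))
def ray(g,uv):
    f=g["image"].shape[0]/2/np.tan(np.radians(float(g["fov_y"]))/2)
    d=np.array([(uv[0]-g["cx"])/f,(uv[1]-g["cy"])/f,1.0])
    return -g["R"].T@g["t"],g["R"].T@d
def onz(g,uv,z):
    c,d=ray(g,uv); return c+d*(z-c[2])/d[2]
def proj(g,X):
    f=g["image"].shape[0]/2/np.tan(np.radians(float(g["fov_y"]))/2)
    p=g["R"]@np.array(X)+g["t"]; return np.array([f*p[0]/p[2]+g["cx"],f*p[1]/p[2]+g["cy"]])
def grab(n,tag):
    from rig import env
    g=env.get_image(n); np.savez(f"{n}{tag}.npz",**g); return g
E
python3 - <<'E'
from h import *
t=load("top0");s=load("scene0")
a=cv2.resize(t["image"][150:210,190:400],None,fx=3.8,fy=3.8,interpolation=cv2.INTER_CUBIC)
b=cv2.resize(s["image"][150:260,230:390],None,fx=3.2,fy=3.2,interpolation=cv2.INTER_CUBIC)
w=np.zeros((a.shape[0]+b.shape[0],800,3),np.uint8);w[:a.shape[0],:a.shape[1]]=a;w[a.shape[0]:,:b.shape[1]]=b
cv2.imwrite("pics/c1.png",cv2.cvtColor(w,cv2.COLOR_RGB2BGR))
im=cv2.cvtColor(t["image"],cv2.COLOR_RGB2HSV)
for r in (165,180,192): print(r,[tuple(x) for x in t["image"][r,190:204]],[tuple(x) for x in t["image"][r,272:290]])
E
```

```text
165 [(np.uint8(37), np.uint8(38), np.uint8(37)), (np.uint8(36), np.uint8(37), np.uint8(35)), (np.uint8(37), np.uint8(38), np.uint8(37)), (np.uint8(37), np.uint8(37), np.uint8(36)), (np.uint8(37), np.uint8(37), np.uint8(36)), (np.uint8(86), np.uint8(64), np.uint8(41)), (np.uint8(189), np.uint8(140), np.uint8(71)), (np.uint8(222), np.uint8(172), np.uint8(104)), (np.uint8(221), np.uint8(172), np.uint8(106)), (np.uint8(214), np.uint8(165), np.uint8(101)), (np.uint8(150), np.uint8(113), np.uint8(75)), (np.uint8(112), np.uint8(100), np.uint8(88)), (np.uint8(107), np.uint8(100), np.uint8(93)), (np.uint8(108), np.uint8(101), np.uint8(94))] [(np.uint8(182), np.uint8(149), np.uint8(102)), (np.uint8(182), np.uint8(152), np.uint8(104)), (np.uint8(182), np.uint8(150), np.uint8(103)), (np.uint8(183), np.uint8(150), np.uint8(104)), (np.uint8(182), np.uint8(145), np.uint8(101)), (np.uint8(175), np.uint8(136), np.uint8(95)), (np.uint8(175), np.uint8(136), np.uint8(93)), (np.uint8(207), np.uint8(161), np.uint8(100)), (np.uint8(178), np.uint8(131), np.uint8(77)), (np.uint8(206), np.uint8(144), np.uint8
[... 2634 characters left out ...]
114)), (np.uint8(128), np.uint8(123), np.uint8(116)), (np.uint8(129), np.uint8(123), np.uint8(116)), (np.uint8(125), np.uint8(119), np.uint8(112)), (np.uint8(135), np.uint8(113), np.uint8(92)), (np.uint8(222), np.uint8(177), np.uint8(112)), (np.uint8(187), np.uint8(136), np.uint8(78)), (np.uint8(214), np.uint8(149), np.uint8(83)), (np.uint8(219), np.uint8(153), np.uint8(85)), (np.uint8(220), np.uint8(155), np.uint8(84)), (np.uint8(197), np.uint8(141), np.uint8(54)), (np.uint8(227), np.uint8(173), np.uint8(42)), (np.uint8(233), np.uint8(179), np.uint8(42)), (np.uint8(232), np.uint8(178), np.uint8(42)), (np.uint8(226), np.uint8(171), np.uint8(38)), (np.uint8(221), np.uint8(164), np.uint8(35))]
```

View pics/c1.png

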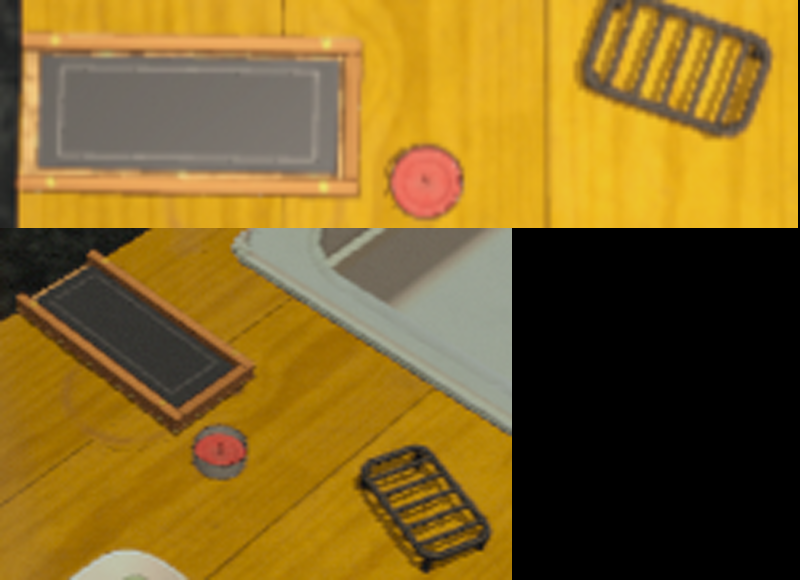

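```bash
cat >> h.py <<'E'
def quad(g,roi,lo_sat,vmin,vmax,close=3):
    x0,x1,y0,y1=roi; k=4
    im=cv2.resize(g["image"][y0:y1,x0:x1],None,fx=k,fy=k,interpolation=cv2.INTER_CUBIC)
    h=cv2.cvtColor(im,cv2.COLOR_RGB2HSV)
    m=((h[...,1]<lo_sat)&(h[...,2]>=vmin)&(h[...,2]<vmax)).astype(np.uint8)
    m=cv2.morphologyEx(m,cv2.MORPH_OPEN,np.ones((5,5))); m=cv2.morphologyEx(m,cv2.MORPH_CLOSE,np.ones((close,close)))
    c=max(cv2.findContours(m,cv2.RETR_EXTERNAL,cv2.CHAIN_APPROX_NONE)[0],key=cv2.contourArea)
    hull=cv2.convexHull(c)
    for e in np.linspace(2,40,77):
        p=cv2.approxPolyDP(hull,e,True)
        if len(p)<=4: break
    f=lambda p:(p.reshape(-1,2)+.5)/k-.5+[x0,y0]
    return f(p),f(c),f(cv2.boxPoints(cv2.minAreaRect(c)))
def tri(ga,a,gb,b):
    c1,d1=ray(ga,a);c2,d2=ray(gb,b);d1/=np.linalg.norm(d1);d2/=np.linalg.norm(d2)
    A=np.c_[d1,-d2];l=np.linalg.lstsq(A,c2-c1,rcond=None)[0]
    p,q=c1+l[0]*d1,c2+l[1]*d2;return (p+q)/2,np.linalg.norm(p-q)
E
python3 - <<'E'
from h import *
np.set_printoptions(precision=4,suppress=True)
t=load("top0");s=load("scene0")
P,_,B=quad(t,(199,284,155,205),75,60,200,9); print("slab top px",P,B)
for z in(.012,.016,.02):
    W=np.array([onz(t,p,z) for p in B]); print(z,W.mean(0),np.linalg.norm(W-np.roll(W,1,0),axis=1))
Q,_,_=quad(s,(230,312,155,215),90,25,110,9); print("scene px",Q)
qs=sorted(Q.tolist());print("tri centre",tri(t,B.mean(0),s,Q.mean(0)))
P2,C2,B2=quad(t,(335,400,140,195),140,0,130,25); print("triv",B2)
W=np.array([onz(t,p,.02) for p in B2]); print(W,W.mean(0),np.linalg.norm(W-np.roll(W,1,0),axis=1))
P3,C3,B3=quad(s,(335,390,210,262),130,0,75,25); print(P3)
# counter edge: 
for r in (130,145,155,210,225,240):
    row=t["image"][r,185:205,0].astype(int); c=185+np.interp(110,row[np.argmax(row>100)-1:np.argmax(row>100)+1],[np.argmax(row>100)-1,np.argmax(row>100)]); print(r,c,onz(t,(c,r),0))
E
```

```text
slab top px [[200.875 164.875]
 [278.125 165.875]
 [277.625 194.625]
 [200.375 193.125]] [[199.7788 193.4114]
 [200.3388 164.102 ]
 [278.5364 165.5962]
 [277.9763 194.9056]]
0.012 [0.5669 0.1439 0.012 ] [0.1539 0.0582 0.1546 0.058 ]
0.016 [0.5663 0.1434 0.016 ] [0.1533 0.058  0.154  0.0577]
0.02 [0.5657 0.1429 0.02  ] [0.1526 0.0577 0.1533 0.0575]
scene px [[229.625 154.625]
 [259.625 154.625]
 [301.625 193.375]
 [284.375 205.125]
 [230.875 176.875]]
tri centre (array([0.5547, 0.1484, 0.0364]), np.float64(0.022886332245861913))
triv [[341.2768 171.6714]
 [350.7286 145.2621]
 [394.0599 160.7701]
 [384.6081 187.1795]]
[[ 0.5814 -0.056   0.02  ]
 [ 0.6334 -0.0746  0.02  ]
 [ 0.6029 -0.1583  0.02  ]
 [ 0.5512 -0.1395  0.02  ]] [ 0.5922 -0.1071  0.02  ] [0.0888 0.0552 0.0891 0.055 ]
[[380.625 240.125]
 [379.875 249.375]
 [362.125 256.375]
 [358.875 247.875]]
130 195.4090909090909 [0.6687 0.2345 0.    ]
145 195.0 [0.6381 0.2347 0.    ]
155 195.0 [0.6178 0.2343 0.    ]
210 194.0 [0.5073 0.2343 0.    ]
225 194.09174311926606 [0.4775 0.2335 0.    ]
240 193.2808988764045 [0.4478 0.2346 0.    ]
```

```bash
cat >> h.py <<'E'
from scipy.spatial.transform import Rotation as Ro
def plan(pos,yaw):
    """shift (cm) and rotvec in tool axes from measured pose to tool-down pose with jaw axis at yaw deg"""
    from rig import env
    o=env.observe();R=o["tool_rot"];y=np.radians(yaw)
    T=np.array([[0,np.cos(y),np.sin(y)],[0,np.sin(y),-np.cos(y)],[-1,0,0]])
    print("t",round(o["time_s"],2),"pos",np.round(o["position"],4),"ft",np.round(o["ft_force"],1),"w",round(o["grip_width"],4),"q6",round(o["q"][5],1))
    print("shift",np.round(R.T@(np.array(pos)-o["position"])*100,2),"turn",np.round(Ro.from_matrix(R.T@T).as_rotvec(),4))
E
python3 - <<'E'
from h import *
np.set_printoptions(precision=4,suppress=True)
t=load("top0");s=load("scene0")
B=[[199.7788,193.4114],[200.3388,164.102],[278.5364,165.5962],[277.9763,194.9056]]
W=np.array([onz(t,p,.016) for p in B]);print(W)
d=(W[0]+W[1]-W[2]-W[3]);print("slab long yaw-90",np.degrees(np.arctan2(-d[0],d[1])))
for a,b in(((285.6,208.4),(284.2,198.2)),((309.1,194.4),(284.7,160.5))): print(tri(s,a,t,b))
T=np.array([onz(s,p,.02) for p in((342.5,225.6),(364.4,217.8),(383.1,244.4),(362.8,253.8))]);print("triv scene",T,T.mean(0))
plan((.5665,.12,.06),-1)
E
```

```text
[[0.5387 0.2202 0.016 ]
 [0.5966 0.2201 0.016 ]
 [0.5938 0.0662 0.016 ]
 [0.5361 0.067  0.016 ]]
slab long yaw-90 -1.002284953284697
(array([0.5284, 0.0557, 0.0187]), np.float64(0.002785673070256891))
(array([0.6049, 0.0544, 0.0105]), np.float64(0.00016497405487748146))
triv scene [[ 0.5791 -0.0646  0.02  ]
 [ 0.6315 -0.0841  0.02  ]
 [ 0.6    -0.1553  0.02  ]
 [ 0.5501 -0.1403  0.02  ]] [ 0.5902 -0.1111  0.02  ]
t 0.1 pos [0.1764 0.5207 0.2418] ft [ 1.2 -0.8  0.4] w 0.0856 q6 -12.3
shift [ 18.2  -25.4   49.81] turn [1.2615 0.0006 0.0013]
```

carry_out([
  [[12.0, -25.4, 49.8, 1.26, 0, 0, 0], [12.0, -25.4, 49.8, 1.26, 0, 0, 0], [12.0, -25.4, 49.8, 1.26, 0, 0, 0], [12.0, -25.4, 49.8, 1.26, 0, 0, 0], [12.0, -25.4, 49.8, 1.26, 0, 0, 0]],
], grip_force=30)

```text
time_s: 0.52
position: [0.3194, 0.3734, 0.1981]
tool_rot: [[-0.0, 0.818, 0.576], [-0.0, 0.576, -0.818], [-1.0, -0.0, 0.0]]
ft_force: [0.8, 0.0, -0.2]
grip_width: 0.0253
```

```bash
python3 -c "
from h import *
plan((.5665,.12,.06),-1)"
```

```text
t 0.52 pos [0.3194 0.3734 0.1981] ft [ 0.8  0.  -0.2] w 0.0253 q6 0.5
shift [13.8   5.63 34.94] turn [6.308e-01 1.000e-04 4.000e-04]
```

carry_out([
  [[9, 5.6, 34.9, 0.63, 0, 0, 0], [9, 5.6, 34.9, 0.63, 0, 0, 0], [9, 5.6, 34.9, 0.63, 0, 0, 0], [9, 5.6, 34.9, 0.63, 0, 0, 0], [9, 5.6, 34.9, 0.63, 0, 0, 0]],
])

```text
time_s: 0.93
position: [0.4614, 0.2294, 0.1465]
tool_rot: [[-0.0, 1.0, -0.012], [-0.0, -0.012, -1.0], [-1.0, -0.0, 0.0]]
ft_force: [0.8, 1.4, 0.5]
grip_width: 0.0002
```

```bash
python3 -c "
from h import *
plan((.5665,.12,.06),-1)"
```

```text
t 0.93 pos [0.4614 0.2294 0.1465] ft [0.8 1.4 0.5] w 0.0002 q6 14.0
shift [ 8.65 10.65 10.81] turn [0.0051 0.0001 0.0005]
```

carry_out([
  [[8, 10.65, 10.8, 0.005, 0, 0, 0], [8, 10.65, 10.8, 0.005, 0, 0, 0], [8, 10.65, 10.8, 0.005, 0, 0, 0], [8, 10.65, 10.8, 0.005, 0, 0, 0], [8, 10.65, 10.8, 0.005, 0, 0, 0]],
])

```text
time_s: 1.35
position: [0.5685, 0.1181, 0.0635]
tool_rot: [[-0.003, 1.0, -0.015], [-0.001, -0.015, -1.0], [-1.0, -0.003, 0.001]]
ft_force: [-0.2, 0.1, 0.3]
grip_width: -0.0003
```

```bash
python3 - <<'E'
from h import *
plan((.5665,.12,.06),-1)
t=grab("top","1");s=grab("scene","1")
from rig import env
p=env.observe()["position"]-[0,0,.011]
print(p,proj(t,p),proj(s,p))
a=cv2.resize(t["image"][150:210,190:330],None,fx=4,fy=4,interpolation=cv2.INTER_CUBIC)
b=cv2.resize(s["image"][130:220,220:360],None,fx=4,fy=4,interpolation=cv2.INTER_CUBIC)
cv2.imwrite("pics/c2.png",cv2.cvtColor(np.vstack([a,b])[:600],cv2.COLOR_RGB2BGR))
E
```

```text
t 1.35 pos [0.5685 0.1181 0.0635] ft [-0.2  0.1  0.3] w -0.0003 q6 1.0
shift [ 0.35 -0.2  -0.19] turn [0.0021 0.001  0.003 ]
[0.56640078 0.1212769  0.05470118] [248.45749666 176.54615997] [277.88159647 174.26588073]
```

View pics/c2.png

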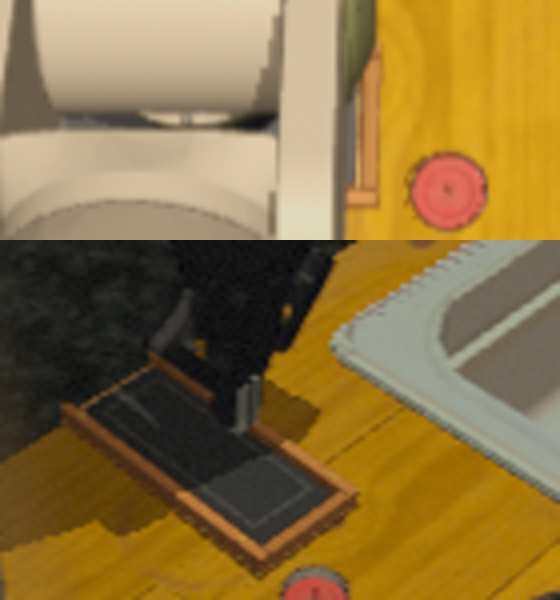

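carry_out([
  [[1, 0, 0, 0, 0, 0, 0], [2, 0, 0, 0, 0, 0, 0], [2.6, 0, 0, 0, 0, 0, 0], [3.0, 0, 0, 0, 0, 0, 0], [3.0, 0, 0, 0, 0, 0, 0]],
])

```text
time_s: 1.87
position: [0.5655, 0.1232, 0.0364]
tool_rot: [[-0.002, 1.0, -0.01], [-0.0, -0.01, -1.0], [-1.0, -0.002, 0.0]]
ft_force: [-0.1, -0.1, -0.0]
grip_width: 0.0001
```

carry_out([
  [[0.1, 0, 0, 0, 0, 0, 0], [0.2, 0, 0, 0, 0, 0, 0], [0.3, 0, 0, 0, 0, 0, 0], [0.4, 0, 0, 0, 0, 0, 0], [0.4, 0, 0, 0, 0, 0, 0]],
])

```text
time_s: 2.28
position: [0.5662, 0.1225, 0.0331]
tool_rot: [[0.0, 1.0, -0.011], [-0.0, -0.011, -1.0], [-1.0, 0.0, 0.0]]
ft_force: [-0.2, 0.3, 0.0]
grip_width: -0.0001
```

carry_out([
  [[0.04, 0, 0, 0, 0, 0, 0], [0.08, 0, 0, 0, 0, 0, 0], [0.12, 0, 0, 0, 0, 0, 0], [0.15, 0, 0, 0, 0, 0, 0], [0.15, 0, 0, 0, 0, 0, 0]],
])

```text
time_s: 2.7
position: [0.5662, 0.1225, 0.0316]
tool_rot: [[-0.0, 1.0, -0.011], [0.0, -0.011, -1.0], [-1.0, -0.0, -0.0]]
ft_force: [-0.6, -0.4, 0.2]
grip_width: -0.0
```

carry_out([
  [[0.03, 0, 0, 0, 0, 0, 0], [0.06, 0, 0, 0, 0, 0, 0], [0.09, 0, 0, 0, 0, 0, 0], [0.12, 0, 0, 0, 0, 0, 0], [0.12, 0, 0, 0, 0, 0, 0]],
])

```text
time_s: 3.12
position: [0.5662, 0.1225, 0.0304]
tool_rot: [[-0.0, 1.0, -0.011], [0.0, -0.011, -1.0], [-1.0, -0.0, -0.0]]
ft_force: [1.0, 0.2, 0.2]
grip_width: 0.0002
```

carry_out([
  [[0.03, 0, 0, 0, 0, 0, 0], [0.06, 0, 0, 0, 0, 0, 0], [0.09, 0, 0, 0, 0, 0, 0], [0.12, 0, 0, 0, 0, 0, 0], [0.12, 0, 0, 0, 0, 0, 0]],
])

```text
time_s: 3.53
position: [0.5662, 0.1225, 0.0292]
tool_rot: [[-0.0, 1.0, -0.011], [0.0, -0.011, -1.0], [-1.0, -0.0, -0.0]]
ft_force: [-0.2, 0.9, -0.5]
grip_width: 0.0
```

carry_out([
  [[0.03, 0, 0, 0, 0, 0, 0], [0.06, 0, 0, 0, 0, 0, 0], [0.09, 0, 0, 0, 0, 0, 0], [0.12, 0, 0, 0, 0, 0, 0], [0.12, 0, 0, 0, 0, 0, 0]],
])

```text
time_s: 3.95
position: [0.5662, 0.1225, 0.028]
tool_rot: [[-0.0, 1.0, -0.011], [-0.0, -0.011, -1.0], [-1.0, -0.0, 0.0]]
ft_force: [-0.0, 0.8, -0.1]
grip_width: 0.0001
```

carry_out([
  [[0.03, 0, 0, 0, 0, 0, 0], [0.06, 0, 0, 0, 0, 0, 0], [0.09, 0, 0, 0, 0, 0, 0], [0.12, 0, 0, 0, 0, 0, 0], [0.12, 0, 0, 0, 0, 0, 0]],
])

```text
time_s: 4.37
position: [0.5663, 0.1226, 0.0271]
tool_rot: [[0.0, 1.0, -0.011], [0.0, -0.011, -1.0], [-1.0, 0.0, -0.0]]
ft_force: [0.4, -0.1, 2.7]
grip_width: 0.0001
```

carry_out([
  [[0.01, 0, 0, 0, 0, 0, 0], [0.02, 0, 0, 0, 0, 0, 0], [0.03, 0, 0, 0, 0, 0, 0], [0.04, 0, 0, 0, 0, 0, 0], [0.04, 0, 0, 0, 0, 0, 0]],
])

```text
time_s: 4.78
position: [0.5663, 0.1225, 0.0271]
tool_rot: [[0.0, 1.0, -0.011], [-0.0, -0.011, -1.0], [-1.0, 0.0, 0.0]]
ft_force: [-2.1, 0.3, 7.3]
grip_width: 0.0002
```

carry_out([
  [[0, 0, -0.2, 0, 0, 0, 0], [0, 0, -0.4, 0, 0, 0, 0], [0, 0, -0.6, 0, 0, 0, 0], [0, 0.005, -0.8, 0, 0, 0, 0], [0, 0.006, -1.0, 0, 0, 0, 0]],
])

```text
time_s: 5.2
position: [0.5671, 0.1321, 0.0271]
tool_rot: [[0.002, 1.0, -0.011], [-0.001, -0.011, -1.0], [-1.0, 0.002, 0.001]]
ft_force: [-1.0, -2.8, 5.8]
grip_width: 0.0002
```

carry_out([
  [[0.01, 0, -0.4, 0, 0, 0, 0], [0.01, 0, -0.8, 0, 0, 0, 0], [0.01, 0.005, -1.2, 0, 0, 0, 0], [0.01, 0.01, -1.6, 0, 0, 0, 0], [0.01, 0.01, -2.0, 0, 0, 0, 0]],
])

```text
time_s: 5.62
position: [0.5675, 0.1522, 0.0271]
tool_rot: [[0.002, 1.0, -0.011], [-0.001, -0.011, -1.0], [-1.0, 0.002, 0.001]]
ft_force: [-0.3, -3.1, 7.0]
grip_width: 0.0
```

carry_out([
  [[0, 0, -0.4, 0, 0, 0, 0], [0, 0.005, -0.8, 0, 0, 0, 0], [0, 0.01, -1.2, 0, 0, 0, 0], [0, 0.01, -1.6, 0, 0, 0, 0], [0, 0.01, -2.0, 0, 0, 0, 0]],
])

```text
time_s: 6.03
position: [0.5678, 0.1722, 0.0271]
tool_rot: [[0.002, 1.0, -0.011], [-0.001, -0.011, -1.0], [-1.0, 0.002, 0.001]]
ft_force: [-0.3, -2.8, 6.8]
grip_width: -0.0
```

carry_out([
  [[0, 0, -0.4, 0, 0, 0, 0], [0, 0.005, -0.8, 0, 0, 0, 0], [0, 0.01, -1.2, 0, 0, 0, 0], [0, 0.01, -1.6, 0, 0, 0, 0], [0, 0.01, -1.9, 0, 0, 0, 0]],
])

```text
time_s: 6.45
position: [0.5681, 0.1913, 0.027]
tool_rot: [[0.002, 1.0, -0.011], [-0.001, -0.011, -1.0], [-1.0, 0.002, 0.001]]
ft_force: [-0.1, -3.3, 5.7]
grip_width: 0.0001
```

```bash
python3 - <<'E'
from h import *
plan((.5665,.12,.06),-1)
s=grab("scene","2")
cv2.imwrite("pics/c3.png",cv2.cvtColor(cv2.resize(s["image"][120:220,180:320],None,fx=5,fy=5,interpolation=cv2.INTER_CUBIC),cv2.COLOR_RGB2BGR))
E
```

```text
t 6.45 pos [0.5681 0.1913 0.027 ] ft [-0.1 -3.3  5.7] w 0.0001 q6 8.0
shift [-3.29 -0.07  7.13] turn [ 0.0065  0.0007 -0.0019]
```

View pics/c3.png

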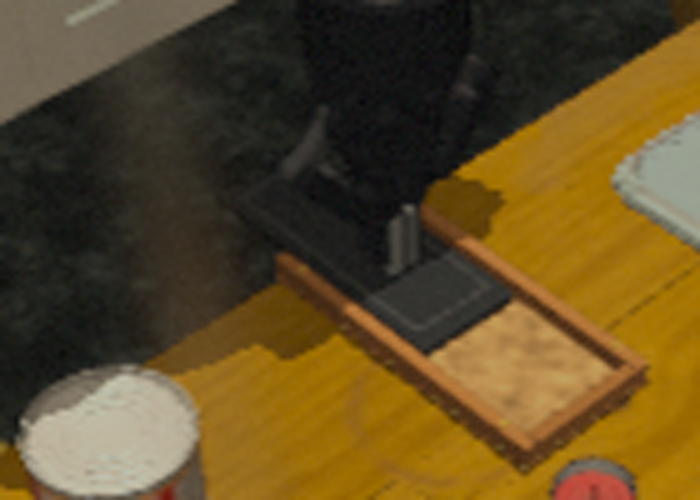

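The slab now lies flat, with about 57 mm past the counter edge. I'll lift off, open the fingers and move over the overhang.

carry_out([
  [[-0.5, 0, 0, 0.006, 0, 0, 0], [-2, 0, 0, 0.006, 0, 0, 0], [-4, 0, 0, 0.006, 0, 0, 0], [-6, 0, -2, 0.006, 0, 0, 8.5], [-6, 0, -4, 0.006, 0, 0, 8.5]],
])

```text
time_s: 6.92
position: [0.5696, 0.2317, 0.0904]
tool_rot: [[0.006, 1.0, -0.019], [0.001, -0.019, -1.0], [-1.0, 0.006, -0.001]]
ft_force: [0.0, 0.1, 1.3]
grip_width: 0.0235
```

```bash
python3 - <<'E'
from h import *
plan((.5683,.258,.05),-1)
t=grab("top","3");s=grab("scene","3")
cv2.imwrite("pics/c4.png",cv2.cvtColor(np.vstack([cv2.resize(g["image"][a:a+70,b:b+180],None,fx=4,fy=4,interpolation=cv2.INTER_CUBIC) for g,a,b in((t,145,150),(s,135,190))]),cv2.COLOR_RGB2BGR))
E
```

```text
t 6.92 pos [0.5696 0.2317 0.0904] ft [0.  0.1 1.3] w 0.0235 q6 12.2
shift [ 4.04 -0.2  -2.62] turn [-0.0016 -0.0014 -0.006 ]
```

View pics/c4.png

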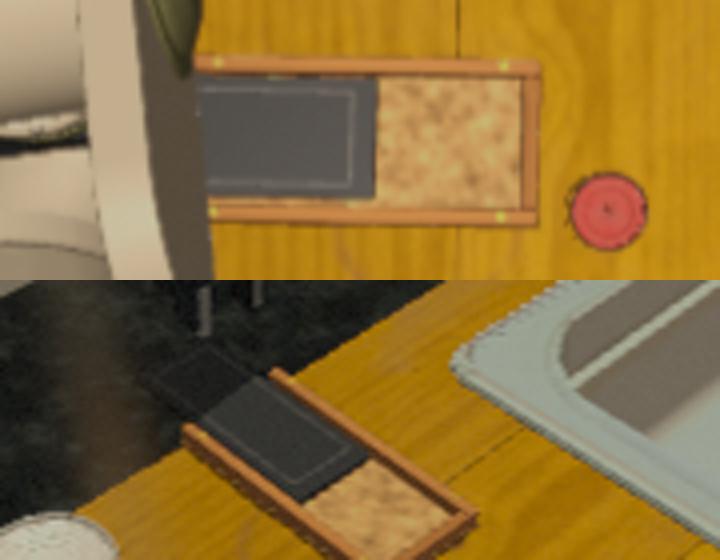

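```bash
python3 - <<'E'
from h import *
t=load("top3")
for p in((243.9,164.1),(243.6,194.3),(200,163.5),(201,194.3)): print(onz(t,p,.016).round(4))
plan((.5683,.258,.05),-1)
E
```

```text
[0.5967 0.1343 0.016 ]
[0.5371 0.1342 0.016 ]
[0.5978 0.2208 0.016 ]
[0.5369 0.2178 0.016 ]
t 7.02 pos [0.5678 0.2337 0.0873] ft [-0.6 -0.1 -0.1] w 0.0386 q6 12.2
shift [ 3.73  0.01 -2.43] turn [ 0.0024 -0.0011 -0.0018]
```

carry_out([
  [[0, 0, -1.2, 0.002, 0, 0, 8.5], [0, 0, -2.45, 0.002, 0, 0, 8.5], [0, 0, -2.45, 0.002, 0, 0, 8.5], [0.5, 0, -2.45, 0.002, 0, 0, 8.5], [2, 0, -2.45, 0.002, 0, 0, 8.5]],
])

```text
time_s: 7.43
position: [0.5691, 0.2561, 0.0674]
tool_rot: [[0.003, 1.0, -0.019], [0.001, -0.019, -1.0], [-1.0, 0.003, -0.001]]
ft_force: [0.7, -1.1, 0.2]
grip_width: 0.0854
```

```bash
python3 - <<'E'
from h import *
plan((.5683,.258,.005),-1)
E
```

```text
t 7.43 pos [0.5691 0.2561 0.0674] ft [ 0.7 -1.1  0.2] w 0.0854 q6 14.5
shift [ 6.24 -0.11 -0.19] turn [-0.0014 -0.0006 -0.0032]
```

carry_out([
  [[1.5, 0, 0, 0, 0, 0, 8.5], [3, 0, 0, 0, 0, 0, 8.5], [4.5, 0, 0, 0, 0, 0, 8.5], [5.6, 0, 0, 0, 0, 0, 8.5], [5.9, 0, 0, 0, 0, 0, 8.5]],
])

```text
time_s: 7.85
position: [0.5673, 0.2553, 0.0051]
tool_rot: [[-0.004, 1.0, -0.02], [-0.001, -0.02, -1.0], [-1.0, -0.004, 0.001]]
ft_force: [-0.3, -0.5, 0.3]
grip_width: 0.085
```

```bash
python3 - <<'E'
from h import *
plan((.5683,.258,.005),-1)
s=grab("scene","4");plan((.5683,.258,.005),-1)
im=cv2.resize(s["image"][110:200,160:300],None,fx=5,fy=5,interpolation=cv2.INTER_CUBIC)
im=np.clip(im.astype(float)*1.8,0,255).astype(np.uint8)
cv2.imwrite("pics/c5.png",cv2.cvtColor(im,cv2.COLOR_RGB2BGR))
E
```

```text
t 7.85 pos [0.5673 0.2553 0.0051] ft [-0.3 -0.5  0.3] w 0.085 q6 14.5
shift [ 0.01  0.09 -0.27] turn [-0.0021  0.001   0.0036]
t 7.9 pos [0.5676 0.2555 0.0057] ft [-0.3 -0.3 -0.4] w 0.0852 q6 14.5
shift [ 0.07  0.07 -0.25] turn [-0.002   0.0008  0.0028]
```

View pics/c5.png

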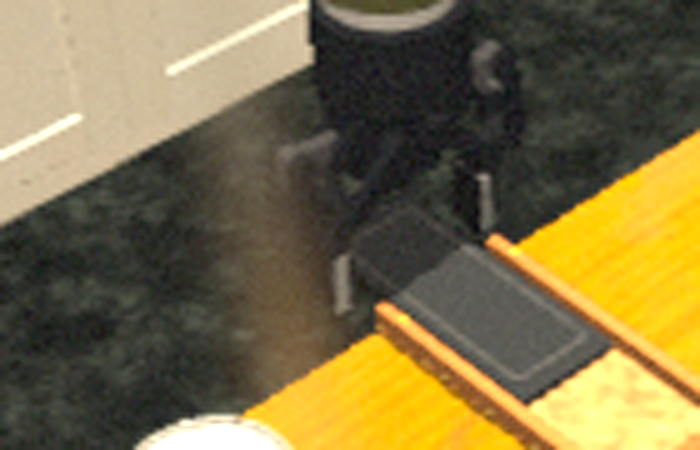

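carry_out([
  [[0.1, 0, 0, 0, 0, 0, 8.5], [0.1, 0, 0, 0, 0, 0, 7.5], [0.1, 0, 0, 0, 0, 0, 6.8], [0.1, 0, 0, 0, 0, 0, 6.4], [0.1, 0, 0, 0, 0, 0, 6.2]],
], grip_force=25)

```text
time_s: 8.32
position: [0.5684, 0.2561, 0.0069]
tool_rot: [[0.001, 1.0, -0.019], [0.0, -0.019, -1.0], [-1.0, 0.001, -0.0]]
ft_force: [0.7, 0.0, -0.2]
grip_width: 0.0619
```

```bash
python3 - <<'E'
from h import *
plan((.5675,.258,.005),-1)
E
```

```text
t 8.32 pos [0.5684 0.2561 0.0069] ft [ 0.7  0.  -0.2] w 0.0619 q6 14.5
shift [ 0.19 -0.1  -0.19] turn [-0.0016 -0.0002 -0.0008]
```

carry_out([
  [[0.1, -0.05, -0.1, 0, 0, 0, 6.2], [0.2, -0.05, -0.1, 0, 0, 0, 6.2], [0.2, -0.05, -0.1, 0, 0, 0, 5.9], [0.2, -0.05, -0.1, 0, 0, 0, 5.5], [0.2, -0.05, -0.1, 0, 0, 0, 5.5]],
], grip_force=25)

```text
time_s: 8.73
position: [0.5677, 0.2572, 0.0045]
tool_rot: [[0.0, 1.0, -0.019], [0.0, -0.019, -1.0], [-1.0, 0.0, -0.0]]
ft_force: [-0.1, 0.5, 1.5]
grip_width: 0.0591
```

carry_out([
  [[0, 0, 0, 0, 0, 0, 5.5], [0, 0, 0, 0, 0, 0, 5.5], [0, 0, 0, 0, 0, 0, 5.5]],
], grip_force=60)

```text
time_s: 8.98
position: [0.5677, 0.2572, 0.0046]
tool_rot: [[0.0, 1.0, -0.019], [0.0, -0.019, -1.0], [-1.0, 0.0, -0.0]]
ft_force: [-1.7, 1.4, 3.6]
grip_width: 0.0585
```

carry_out([
  [[-0.2, 0, 0, 0, 0, 0, 5.5], [-0.5, 0, 0, 0, 0, 0, 5.5], [-1, 0, 0, 0, 0, 0, 5.5], [-1.5, 0, 0, 0, 0, 0, 5.5], [-2.0, 0, 0, 0, 0, 0, 5.5]],
])

```text
time_s: 9.4
position: [0.5678, 0.257, 0.0249]
tool_rot: [[0.0, 1.0, -0.019], [-0.0, -0.019, -1.0], [-1.0, 0.0, 0.0]]
ft_force: [-0.3, -0.3, -0.7]
grip_width: 0.0587
```

carry_out([
  [[-1, 0, 0, 0, 0, 0, 5.5], [-2, 0, 0, 0, 0, 0, 5.5], [-3, 0, 0, 0, 0, 0, 5.5], [-4, 0, 0, 0, 0, 0, 5.5], [-5.0, 0, 0, 0, 0, 0, 5.5]],
])

```text
time_s: 9.82
position: [0.5678, 0.2571, 0.0758]
tool_rot: [[0.001, 1.0, -0.019], [0.0, -0.019, -1.0], [-1.0, 0.001, -0.0]]
ft_force: [-0.2, -0.5, -1.0]
grip_width: 0.0584
```

```bash
python3 - <<'E'
from h import *
plan((.5914,-.07,.1),-20)
s=grab("scene","5")
im=cv2.resize(s["image"][90:200,160:320],None,fx=5,fy=5,interpolation=cv2.INTER_CUBIC)
im=np.clip(im.astype(float)*1.8,0,255).astype(np.uint8)
cv2.imwrite("pics/c6.png",cv2.cvtColor(im,cv2.COLOR_RGB2BGR))
E
```

```text
t 9.82 pos [0.5678 0.2571 0.0758] ft [-0.2 -0.5 -1. ] w 0.0584 q6 14.6
shift [-2.43  2.98 32.66] turn [ 3.301e-01 -2.000e-04 -5.000e-04]
```

View pics/c6.png

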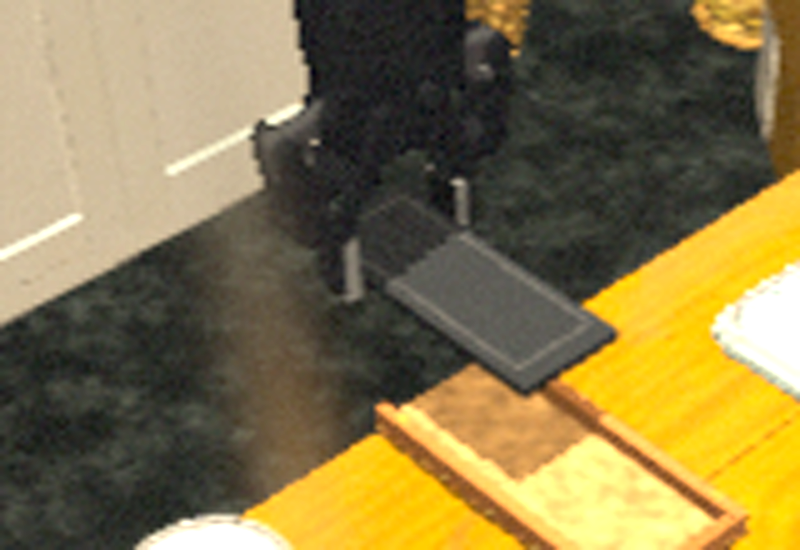

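carry_out([
  [[-0.5, 0, 1.5, 0, 0, 0, 5.5], [-1, 0.4, 4, 0, 0, 0, 5.5], [-1.5, 0.8, 7, 0, 0, 0, 5.5], [-2, 1.2, 10, 0, 0, 0, 5.5], [-2, 1.6, 13, 0, 0, 0, 5.5]],
])

```text
time_s: 10.28
position: [0.5813, 0.1248, 0.0953]
tool_rot: [[0.001, 1.0, -0.019], [-0.0, -0.019, -1.0], [-1.0, 0.001, 0.0]]
ft_force: [1.0, -0.8, -0.7]
grip_width: 0.0584
```

carry_out([
  [[0, 0.5, 3, 0.04, 0, 0, 5.5], [0, 1, 6, 0.1, 0, 0, 5.5], [0, 1.5, 9, 0.18, 0, 0, 5.5], [0, 2, 12, 0.25, 0, 0, 5.5], [0, 2.5, 15, 0.32, 0, 0, 5.5]],
])

```text
time_s: 10.7
position: [0.6029, -0.026, 0.0943]
tool_rot: [[-0.001, 0.942, -0.336], [0.0, -0.336, -0.942], [-1.0, -0.001, 0.0]]
ft_force: [0.4, 1.0, -1.8]
grip_width: 0.058
```

carry_out([
  [[0, 0, 1, 0.01, 0, 0, 5.5], [0, 0, 2, 0.02, 0, 0, 5.5], [0, 0, 2.5, 0.02, 0, 0, 5.5], [0, 0, 2.5, 0.02, 0, 0, 5.5]],
])

```text
time_s: 11.03
position: [0.5944, -0.0476, 0.0944]
tool_rot: [[-0.001, 0.936, -0.351], [0.0, -0.351, -0.936], [-1.0, -0.001, 0.0]]
ft_force: [0.2, 0.0, -0.8]
grip_width: 0.0585
```

```bash
python3 - <<'E'
from h import *
plan((.6064,-.0667,.05),-20.3)
E
```

```text
t 11.03 pos [ 0.5944 -0.0476  0.0944] ft [ 0.2  0.  -0.8] w 0.0585 q6 4.6
shift [4.44 1.8  1.37] turn [-0.0043  0.0001  0.0007]
```

carry_out([
  [[1, 0.6, 0.5, 0, 0, 0, 5.5], [2, 1.2, 1, -0.004, 0, 0, 5.5], [3.5, 1.8, 1.4, -0.004, 0, 0, 5.5], [4.6, 1.8, 1.4, -0.004, 0, 0, 5.5], [4.6, 1.8, 1.4, -0.004, 0, 0, 5.5]],
])

```text
time_s: 11.45
position: [0.6058, -0.0662, 0.045]
tool_rot: [[-0.005, 0.938, -0.347], [0.002, -0.347, -0.938], [-1.0, -0.006, 0.0]]
ft_force: [-1.8, -0.4, -2.3]
grip_width: 0.0586
```

```bash
python3 - <<'E'
from h import *
plan((.6064,-.0667,.0155),-20.3)
t=grab("top","6");s=grab("scene","6")
cv2.imwrite("pics/c7.png",cv2.cvtColor(np.vstack([np.clip(cv2.resize(g["image"][a:a+70,b:b+160],None,fx=4,fy=4,interpolation=cv2.INTER_CUBIC)*1.4,0,255).astype(np.uint8) for g,a,b in((t,140,300),(s,195,270))]),cv2.COLOR_RGB2BGR))
E
```

```text
t 11.45 pos [ 0.6058 -0.0662  0.045 ] ft [-1.8 -0.4 -2.3] w 0.0586 q6 3.0
shift [2.95 0.09 0.03] turn [-0.0003  0.0002  0.0055]
```

View pics/c7.png

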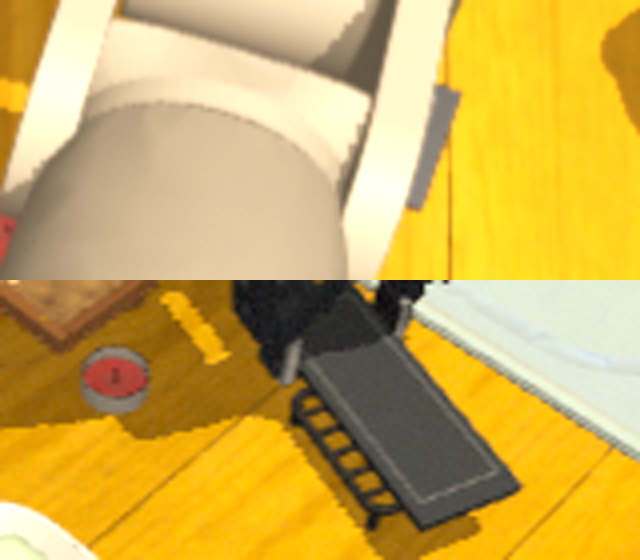

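```bash
python3 - <<'E'
from h import *
s=load("scene6");t=load("top6")
P=plan((.6064,-.0667,.0155),-20.3)
for z in(.056,.059):
  a,b=onz(s,(375,256.75),z),onz(s,(400,246.75),z);print(a.round(4),b.round(4),((a+b)/2).round(4),np.linalg.norm(a-b))
a,b=onz(t,(300+414/4,140+208/4),.057),onz(t,(300+460/4,140+91/4),.057);print("top",a,b,(a+b)/2)
from rig import env
o=env.observe();u=np.array([.347,.938,0]);print("pred",o["position"]-u*(.045+.078))
E
```

```text
t 11.55 pos [ 0.6068 -0.0662  0.0477] ft [ 0.4 -0.1 -1.1] w 0.0585 q6 3.0
shift [ 3.22 -0.01  0.06] turn [-0.      0.      0.0016]
[ 0.5355 -0.172   0.056 ] [ 0.5905 -0.1921  0.056 ] [ 0.563  -0.1821  0.056 ] 0.058543681732537274
[ 0.5333 -0.1728  0.059 ] [ 0.588  -0.1929  0.059 ] [ 0.5606 -0.1829  0.059 ] 0.058258678010944254
top [ 0.53757002 -0.16784652  0.057     ] [ 0.59249205 -0.1898808   0.057     ] [ 0.56503103 -0.17886366  0.057     ]
pred [ 0.56410967 -0.1815684   0.0476934 ]
```

carry_out([
  [[0.8, 0, 0, 0, 0, 0, 5.5], [1.6, 0, 0, 0, 0, 0, 5.5], [2.2, 0, 0, 0, 0, 0, 5.5], [2.6, 0, 0, 0, 0, 0, 5.5], [2.6, 0, 0, 0, 0, 0, 5.5]],
])

```text
time_s: 11.97
position: [0.6065, -0.0665, 0.0213]
tool_rot: [[-0.002, 0.938, -0.348], [0.001, -0.348, -0.938], [-1.0, -0.002, 0.0]]
ft_force: [0.0, -1.1, -1.5]
grip_width: 0.0584
```

carry_out([
  [[0.05, 0, 0, 0, 0, 0, 5.5], [0.1, 0, 0, 0, 0, 0, 5.5], [0.15, 0, 0, 0, 0, 0, 5.5], [0.2, 0, 0, 0, 0, 0, 5.5], [0.2, 0, 0, 0, 0, 0, 5.5]],
])

```text
time_s: 12.38
position: [0.6071, -0.0667, 0.0205]
tool_rot: [[0.0, 0.938, -0.348], [-0.0, -0.348, -0.938], [-1.0, 0.0, 0.0]]
ft_force: [0.5, 0.1, -1.6]
grip_width: 0.0585
```

carry_out([
  [[0.06, 0, 0, 0, 0, 0, 5.5], [0.12, 0, 0, 0, 0, 0, 5.5], [0.18, 0, 0, 0, 0, 0, 5.5], [0.24, 0, 0, 0, 0, 0, 5.5], [0.24, 0, 0, 0, 0, 0, 5.5]],
])

```text
time_s: 12.8
position: [0.607, -0.0667, 0.0178]
tool_rot: [[-0.0, 0.938, -0.348], [0.0, -0.348, -0.938], [-1.0, -0.0, 0.0]]
ft_force: [-0.4, 0.4, -1.3]
grip_width: 0.0585
```

carry_out([
  [[0.03, 0, 0, 0, 0, 0, 5.5], [0.06, 0, 0, 0, 0, 0, 5.5], [0.09, 0, 0, 0, 0, 0, 5.5], [0.12, 0, 0, 0, 0, 0, 5.5], [0.12, 0, 0, 0, 0, 0, 5.5]],
])

```text
time_s: 13.22
position: [0.607, -0.0667, 0.0167]
tool_rot: [[-0.0, 0.938, -0.348], [0.0, -0.348, -0.938], [-1.0, -0.0, 0.0]]
ft_force: [-0.3, -0.4, -0.3]
grip_width: 0.0587
```

carry_out([
  [[0.02, 0, 0, 0, 0, 0, 5.5], [0.03, 0, 0, 0, 0, 0, 5.5], [0.04, 0, 0, 0, 0, 0, 5.5], [0.05, 0, 0, 0, 0, 0, 5.5], [0.05, 0, 0, 0, 0, 0, 5.5]],
])

```text
time_s: 13.63
position: [0.607, -0.0667, 0.0163]
tool_rot: [[0.0, 0.938, -0.348], [-0.0, -0.348, -0.938], [-1.0, 0.0, 0.0]]
ft_force: [0.1, -1.2, -1.4]
grip_width: 0.0581
```

carry_out([
  [[0.02, 0, 0, 0, 0, 0, 5.5], [0.03, 0, 0, 0, 0, 0, 5.5], [0.04, 0, 0, 0, 0, 0, 5.5], [0.05, 0, 0, 0, 0, 0, 5.5], [0.05, 0, 0, 0, 0, 0, 5.5]],
])

```text
time_s: 14.05
position: [0.6071, -0.0667, 0.0159]
tool_rot: [[0.0, 0.938, -0.348], [-0.0, -0.348, -0.938], [-1.0, 0.0, 0.0]]
ft_force: [-0.7, 0.3, 0.3]
grip_width: 0.0585
```

carry_out([
  [[0.02, 0, 0, 0, 0, 0, 5.5], [0.03, 0, 0, 0, 0, 0, 5.5], [0.04, 0, 0, 0, 0, 0, 5.5], [0.05, 0, 0, 0, 0, 0, 5.5], [0.05, 0, 0, 0, 0, 0, 5.5]],
])

```text
time_s: 14.47
position: [0.6071, -0.0667, 0.0159]
tool_rot: [[0.0, 0.938, -0.348], [-0.0, -0.348, -0.938], [-1.0, 0.0, -0.0]]
ft_force: [-2.3, 1.9, 5.5]
grip_width: 0.0583
```

carry_out([
  [[-0.03, 0, 0, 0, 0, 0, 5.5], [-0.03, 0, 0, 0, 0, 0, 5.5], [-0.03, 0, 0, 0, 0, 0, 5.8], [-0.03, 0, 0, 0, 0, 0, 6.0], [-0.03, 0, 0, 0, 0, 0, 6.2]],
], grip_force=20)

```text
time_s: 14.88
position: [0.607, -0.0667, 0.0153]
tool_rot: [[-0.0, 0.938, -0.348], [-0.0, -0.348, -0.938], [-1.0, -0.0, 0.0]]
ft_force: [-0.7, 0.0, -0.1]
grip_width: 0.0622
```

carry_out([
  [[0, 0, 0, 0, 0, 0, 6.6], [0, 0, 0, 0, 0, 0, 7.0], [0, 0, 0, 0, 0, 0, 7.3], [0, 0, 0, 0, 0, 0, 7.3], [0, 0, 0, 0, 0, 0, 7.3]],
])

```text
time_s: 15.3
position: [0.6071, -0.0667, 0.0156]
tool_rot: [[0.0, 0.938, -0.348], [-0.0, -0.348, -0.938], [-1.0, 0.0, 0.0]]
ft_force: [-0.0, -0.3, -0.7]
grip_width: 0.0728
```

```bash
python3 - <<'E'
from h import *
plan((.6064,-.0667,.1),-20.3)
s=grab("scene","7")
cv2.imwrite("pics/c8.png",cv2.cvtColor(np.clip(cv2.resize(s["image"][185:275,270:420],None,fx=5,fy=5,interpolation=cv2.INTER_CUBIC)*1.4,0,255).astype(np.uint8),cv2.COLOR_RGB2BGR))
E
```

```text
t 15.3 pos [ 0.6071 -0.0667  0.0156] ft [-0.  -0.3 -0.7] w 0.0728 q6 3.0
shift [-8.44 -0.06  0.02] turn [-0.0007  0.     -0.    ]
```

View pics/c8.png

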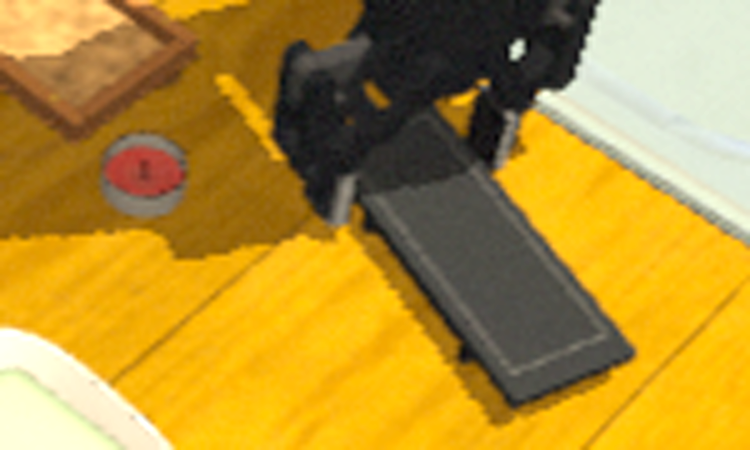

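The slab lies flat on the trivet and is released, with both fingers clear. I'll retreat and check from above.

carry_out([
  [[-0.8, 0, 0, 0, 0, 0, 7.3], [-3, 0, 0, 0, 0, 0, 7.3], [-6, 0, 0, 0, 0, 0, 7.3], [-9, 0, 0, 0, 0, 0, 7.3], [-13, 0, 0, 0, 0, 0, 7.3]],
])

```text
time_s: 15.77
position: [0.6061, -0.0664, 0.146]
tool_rot: [[-0.003, 0.938, -0.348], [0.001, -0.348, -0.938], [-1.0, -0.003, 0.0]]
ft_force: [0.1, -0.4, 0.2]
grip_width: 0.0729
```

carry_out([
  [[-4, 0, -4, 0, 0, 0, 7.3], [-6, 0, -8, 0, 0, 0, 7.3], [-6, -2, -12, 0, 0, 0, 7.3], [-6, -4, -16, 0, 0, 0, 7.3], [-6, -6, -20, 0, 0, 0, 7.3]],
])

```text
time_s: 16.18
position: [0.6226, 0.1202, 0.2068]
tool_rot: [[0.002, 0.937, -0.348], [0.0, -0.348, -0.937], [-1.0, 0.002, -0.001]]
ft_force: [0.3, -0.2, -0.5]
grip_width: 0.0731
```

carry_out([
  [[0, -3, -4, 0, 0, 0, 7.3], [0, -5, -8, 0, 0, 0, 7.3], [0, -8, -12, 0, 0, 0, 7.3], [0, -9, -15, 0, 0, 0, 7.3], [0, -9, -15, 0, 0, 0, 7.3]],
])

```text
time_s: 16.6
position: [0.5884, 0.2961, 0.206]
tool_rot: [[0.0, 0.939, -0.343], [0.002, -0.343, -0.939], [-1.0, -0.0, -0.002]]
ft_force: [0.3, 0.4, 0.1]
grip_width: 0.0728
```

```bash
python3 - <<'E'
from h import *
np.set_printoptions(precision=4,suppress=True)
plan((.6064,-.0667,.1),-20.3)
t=grab("top","8");s=grab("scene","8")
P,_,B=quad(t,(325,415,130,205),90,40,210,15)
W=np.array([onz(t,p,.027) for p in B]);print(W,W.mean(0),np.linalg.norm(W-np.roll(W,1,0),axis=1))
cv2.imwrite("pics/c9.png",cv2.cvtColor(np.vstack([np.clip(cv2.resize(g["image"][a:a+100,b:b+260],None,fx=3,fy=3,interpolation=cv2.INTER_CUBIC)*1.2,0,255).astype(np.uint8) for g,a,b in((t,130,180),(s,165,200))]),cv2.COLOR_RGB2BGR))
E
```

```text
t 16.6 pos [0.5884 0.2961 0.206 ] ft [0.3 0.4 0.1] w 0.0728 q6 36.4
shift [10.54 14.12 33.48] turn [ 0.0046 -0.0017  0.0003]
[[ 0.5914 -0.0226  0.027 ]
 [ 0.647  -0.0421  0.027 ]
 [ 0.5936 -0.1903  0.027 ]
 [ 0.5386 -0.1704  0.027 ]] [ 0.5926 -0.1063  0.027 ] [0.1569 0.0589 0.1575 0.0585]
```

View pics/c9.png

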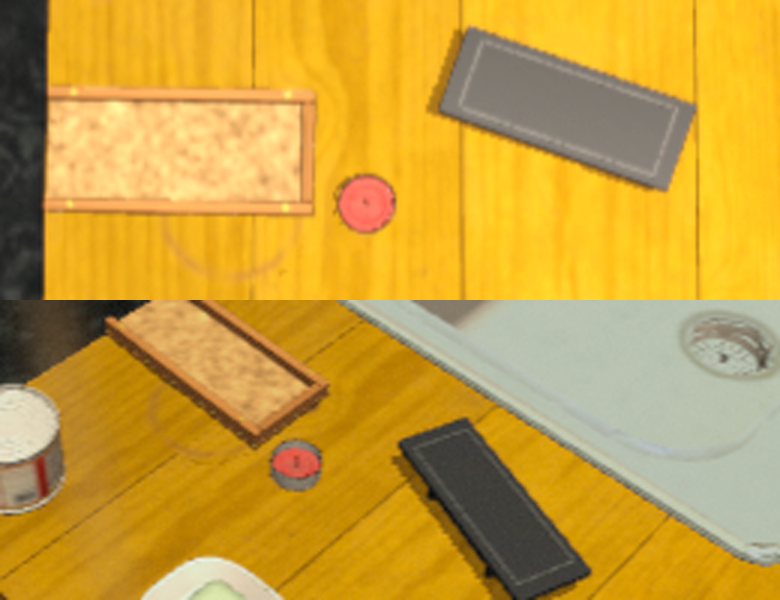

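carry_out([
  [[0, 0, 0, 0, 0, 0, 7.3], [0, 0, 0, 0, 0, 0, 7.3], [0, 0, 0, 0, 0, 0, 7.3]],
])

```text
time_s: 16.95
position: [0.5908, 0.2888, 0.2055]
tool_rot: [[0.0, 0.937, -0.35], [-0.0, -0.35, -0.937], [-1.0, 0.0, 0.0]]
ft_force: [0.6, 0.2, -0.3]
grip_width: 0.0726
```

```bash
python3 -c "
from rig import env
print(env.close_job())"
```

```text
the job is handed in; nothing more can be done
None
```

The slab is on the trivet, flat and lengthwise, released, and the job was handed in at 17 s of the allowed 72 s.

I slid it about 69 mm out of the caddy with the closed fingertips, pressing at about 6–7 N in the readings. I then pinched its long sides over the counter's edge at 60 N, lifted it, set it down and let go. Set-down contact was about 5.5 N on the wrist.

**Last checks, from the top camera:**
- **Position:** the slab's centre came out about 1 mm from the trivet's, as the trivet was measured before placing. The scene view had put the trivet's centre about 4 mm away from the top view's figure, so the centring is only known to a few millimetres.
- **Direction:** the slab lies within about 0.5° of the trivet's long direction.
- **Other things:** the candle, tin, soap and caddy look unmoved, though I compared them by eye only, and the soap and tin were partly cut off in the last picture. The slab covers the trivet, so I could not measure whether it shifted; it showed no sign of it.

No check failed.

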